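# Clear the stack at the packing desk

## Robot

A 6-joint arm with a two-finger parallel gripper is mounted at the origin on the work surface. World frame = base frame: x ahead of the robot, y to its left, z up, the work surface at z = 0. Lengths are in m, angles in rad, forces in N, time in s.
With the tool pointing down it reaches from about 0.25 to 0.775 m from the base axis. Payload 4 kg.
Tool frame: the origin (TCP) lies midway between the tips of the shut fingers; the grasp point (between the pads) lies 19 mm behind it; z points along the fingers, y is the direction in which the jaws open and shut (so a half turn about z gives the same grasp; the last joint's range is limited). The gripper opens to 94 mm and grips with 3 to 60 N. Pads are 16 mm wide; open, the fingers measure 119 mm over their backs; the gripper's body (75 mm by 177 mm) begins 78 mm behind the grasp point.
Start: joints at [1.208, 0.087, 1.371, -0, 1.684, -0.103], TCP at [0.141, 0.532, 0.206] pointing down, gripper open.
Joint ranges: [-3.1, 3.1], [-0.76, 2.03], [0.27, 2.55], [-1.08, 4.22], [0.17, 2.65], [-2.57, 2.57]. Speed limits (rad/s): [2.79, 2.79, 3.14, 3.14, 3.14, 3.14].

## Interface

Orientations are given as [roll, pitch, yaw] about the fixed x, y, z axes, in that order (R = Rz(yaw) Ry(pitch) Rx(roll)).
In Python, from bench import get_obs, snapshot, ticket gives the robot as it stands.
- The arm moves only by the shell command python3 -m creep 'ROWS' [OPENING]. ROWS is JSON, a list that holds one entry, the list of rows, each a list of 4 numbers: the shift along the tool's x, y, z in mm, then the turn about the tool's z in degrees. A call has 1 to 8 rows; each row shifts and turns the commanded pose from where the row before left it, along the tool's axes as they then stand; what a row does not reach is not made up. A row lasts 1/8 s, in which the tool goes at most 62.5 mm and 10.7 degrees, less where a joint would pass 70% of its speed; a pose out of reach is approached as far as the arm can. A call with a gripper value outside its range is refused whole. OPENING is the opening, from 0 (shut) to 1 (fully open), set as the call begins (- or left out, the last holds). The fingers move at their own pace and stop on an object; the grip force is fixed at half the most. Time passes only in rows, so rows that do not move let the fingers close. It gives the time, the measured TCP pose, the force and the opening at its end, in the units of the state.
- get_obs(): the state, without advancing time (a new reading comes with each control period).
- snapshot(name): name is "scene" or "top"; returns a dict with "color" (384x512x3 uint8, red, green, blue), "depth" (384x512 float32, m along the optical axis (not along the pixel's ray), 0 where there is no reading), "fx", "fy", "cx", "cy" (pixels), "extrinsics" (4x4, takes a point from world to camera coordinates). Camera axes: x right, y down, z forward; pixel columns grow to the right and rows downward; lengths in m; the calibration is good to about 2 mm. A picture is of the moment at which its call begins.
- ticket.close_job(): hands the job in, once; it reports no verdict.
The state is a dict: "time": time; "joint_positions": joint angles; "qvel": joint speeds; "joint_torque": joint torques, N m; "tool_pos": TCP position; "ee_rot": TCP orientation; "wrist_force": force on the tool from outside, world axes, zero at the start; "wrist_torque": the same for the moment, N m; "width": finger opening in m.
Only numpy, scipy, OpenCV 4.12 (cv2) and the standard library are available. Lean on these libraries where they do the work, as an engineer would, in place of code of your own. Each camera call takes 0.05 s, during which the arm holds its last target. There are 200 camera calls.

## Task

Take the stack on the packing desk apart from the top down, one thing at a time: lay each carton flat in the shallow cardboard tray made for its size (short, middle, long) and the handheld terminal flat, screen up, in the black charging cradle, each in its place before the next is lifted. Set everything down gently inside the rims without dropping or tipping it, and leave the stapler and the roll of tape where they are.

Things in the scene. Friction and masses are not known exactly. Their poses are not given: they have to be found in the camera images.
- carton_short_centre (a point): centre (half-way up) of the short carton: closed, plain brown cardboard, tape strip along its top, 56 long (its x) x 46 wide (its y) x 36 high (its z, up) mm; pinch it across its width. Top of the stack, 90 g. Stack from the top: short, middle carton, terminal, long carton on the desk (z = 0); 152 mm high, each about centred on the one below and turned up to 0.2 rad.
- carton_middle_centre (a point): centre (half-way up) of the middle carton: closed, plain brown cardboard, tape strip along its top, 94 long (its x) x 52 wide (its y) x 40 high (its z, up) mm; pinch it across its width. Second in the stack, its underside 76 mm above the desk, about 160 g.
- terminal_centre (a point): centre (half-way up) of the handheld barcode terminal: flat, black plastic, screen and small grey keypad on its upper face, 134 long (its x) x 56 wide (its y) x 26 thick (its z, up) mm. Third in the stack, its underside 50 mm above the desk, about 260 g. Pinch it across its width.
- carton_long_centre (a point): centre (half-way up) of the long carton: closed, plain brown cardboard, tape strip along its top, 176 long (its x) x 60 wide (its y) x 50 high (its z, up) mm; pinch it across its width. At the bottom of the stack, standing on the desk, about 350 g.
- tray_short_floor (a point): centre of the inner floor of the short tray: shallow open plain cardboard tray fixed to the desk, inside 80 (its x) x 70 (its y) mm, for the short carton, either way round, its length along the tray's x. Floor 3 mm above the desk, rim 8 mm above the floor and 4 mm thick.
- tray_middle_floor (a point): centre of the inner floor of the middle tray: shallow open plain cardboard tray fixed to the desk, inside 118 (its x) x 76 (its y) mm, for the middle carton, either way round, its length along the tray's x. Floor 3 mm above the desk, rim 8 mm above the floor and 4 mm thick.
- tray_long_floor (a point): centre of the inner floor of the long tray: shallow open plain cardboard tray fixed to the desk, inside 200 (its x) x 84 (its y) mm, for the long carton, either way round, its length along the tray's x. Floor 3 mm above the desk, rim 8 mm above the floor and 4 mm thick.
- cradle_floor (a point): centre of the inner floor of the charging cradle: low black plastic tray fixed to the desk, inside 158 (its x) x 80 (its y) mm; floor 6 mm above the desk, rim 6 mm above the floor and 4 mm thick; a block 22 mm high stands outside its +x end. The terminal lies in it flat, screen up, either way round, its length along the cradle's x.
- stapler: black desk stapler, a bystander, 110 x 34 x 47 mm, lying loose crosswise about 96 mm from the middle tray's centre on its -x side; origin at the centre of its underside, length along its x. To be left alone.
- tape_roll: roll of tape lying flat, a bystander, 76 mm across and 25 mm high, loose, about 96 mm from the short tray's centre on its +x side; origin at the centre of its underside. To be left alone.
Things that resemble listed ones, but are neither listed nor needed, are in the scene too. What is shaped like the part that bears carton_middle_centre but yellow is not meant.

How it is judged:
On the way, in this order (a step that is already met when the one before it is completed fails the run):
1. the short carton lies flat in the short tray (horizontal distance between carton_short_centre and tray_short_floor below 0.02 m and z of carton_short_centre in the frame of tray_short_floor between 0.013 and 0.022 m and angle between carton_short_centre's own z axis and vertical below 0.12 rad), for 0.2 s.
2. the middle carton lies flat in the middle tray (horizontal distance between carton_middle_centre and tray_middle_floor below 0.02 m and z of carton_middle_centre in the frame of tray_middle_floor between 0.015 and 0.024 m and angle between carton_middle_centre's own z axis and vertical below 0.12 rad), for 0.2 s.
3. the handheld terminal lies flat in the charging cradle (horizontal distance between terminal_centre and cradle_floor below 0.02 m and z of terminal_centre in the frame of cradle_floor between 0.008 and 0.017 m and angle between terminal_centre's own z axis and vertical below 0.12 rad), for 0.2 s.
4. the long carton lies flat in the long tray (horizontal distance between carton_long_centre and tray_long_floor below 0.02 m and z of carton_long_centre in the frame of tray_long_floor between 0.02 and 0.029 m and angle between carton_long_centre's own z axis and vertical below 0.12 rad), for 0.2 s.
At the end, for the whole second after the job is handed in: Short, middle and long carton each lie in the tray of their size and the terminal in the cradle: centre within 20 mm of the place's centre, flat on its floor (height within 4 mm, upright within 0.12 rad, so inside the rims), at rest and released (all of step 1 and all of step 2 and all of step 3 and all of step 4 and linear speed of each of carton_short, carton_middle, terminal, carton_long below 0.02 m/s); the robot touches nothing.
It fails at once if a carton or the terminal is tipped over (leans more than 0.6 rad) (angle between any of carton_short_centre, carton_middle_centre, terminal_centre, carton_long_centre's own z axis and vertical above 0.6 rad).
It fails at once if a carton or the terminal is dropped (falls free from more than about 25 mm) ((contact force between the fingers and carton_short below 0.05 N and linear speed of carton_short above 0.7 m/s) or (contact force between the fingers and carton_middle below 0.05 N and linear speed of carton_middle above 0.7 m/s) or (contact force between the fingers and terminal below 0.05 N and linear speed of terminal above 0.7 m/s) or (contact force between the fingers and carton_long below 0.05 N and linear speed of carton_long above 0.7 m/s)).
It fails at once if the stapler or the roll of tape is pushed aside by more than 30 mm (distance of any of stapler, tape_roll from where it was at the start of the episode above 0.03 m).
It also fails if it takes over 120 s, if anything falls off the work surface, if the arm or the gripper's body presses on something with over 40 N, if the wrist force passes 120 N, or if a joint passes its speed limit or range.

## Working session

There is one attempt and no reset: what is moved stays moved. The work goes in short steps, Python scripts to look and compute and a shell command to move; the robot and the scene stay as the last step left them, time stands still between calls to the robot, and variables do not carry over. Pictures are saved under pics/ and viewed, on a budget of 14 in all, crops included, one or two more only if the job needs it, and the job is handed in when it is done.

```bash
mkdir -p pics; ls
cat > h.py <<'E'
import numpy as np,cv2,sys
from bench import get_obs,snapshot,ticket
def snap(n):
    s=snapshot(n); np.save(f'/tmp/{n}.npy',s,allow_pickle=True); return s
def load(n): return np.load(f'/tmp/{n}.npy',allow_pickle=True).item()
def pts(s):
    d=s['depth'];v,u=np.mgrid[:d.shape[0],:d.shape[1]]
    P=np.stack([(u-s['cx'])/s['fx']*d,(v-s['cy'])/s['fy']*d,d],-1)
    E=np.array(s['extrinsics']);return (P-E[:3,3])@E[:3,:3]
def save(s,f,crop=None,k=1):
    im=s['color'][:,:,::-1]
    if crop: u0,v0,u1,v1=crop;im=im[v0:v1,u0:u1]
    cv2.imwrite('pics/'+f,cv2.resize(im,None,fx=k,fy=k,interpolation=cv2.INTER_CUBIC))
E
python3 - <<'E'
from h import *
for n in('scene','top'):
    s=snap(n);save(s,n+'0.png',k=1.5);E=np.array(s['extrinsics']);print(n,-E[:3,:3].T@E[:3,3],E[:3,:3].round(2).tolist(),s['fx'])
o=get_obs();print({k:np.round(v,3).tolist() for k,v in o.items()})
E
```

```text
pics
scene [ 1.11773246 -0.44415316  0.79819795] [[0.62, 0.79, 0.02], [0.55, -0.42, -0.73], [-0.56, 0.46, -0.69]] 348.98300368667833
top [ 3.63179669e-01 -5.51002266e-04  1.05712829e+00] [[0.01, -1.0, 0.01], [-0.98, -0.01, -0.19], [0.19, -0.0, -0.98]] 422.11084770103554
{'time': 0.1, 'joint_positions': [1.208, 0.088, 1.372, -0.0, 1.684, -0.103], 'qvel': [-0.0, 0.001, -0.003, 0.001, -0.001, -0.0], 'joint_torque': [0.002, -34.125, -30.33, 0.072, 0.03, -0.0], 'tool_pos': [0.141, 0.531, 0.204], 'ee_rot': [-3.14, -0.0, 2.882], 'wrist_force': [-0.372, -0.101, -0.164], 'wrist_torque': [0.015, 0.001, -0.002], 'width': 0.094}
```

View pics/top0.png

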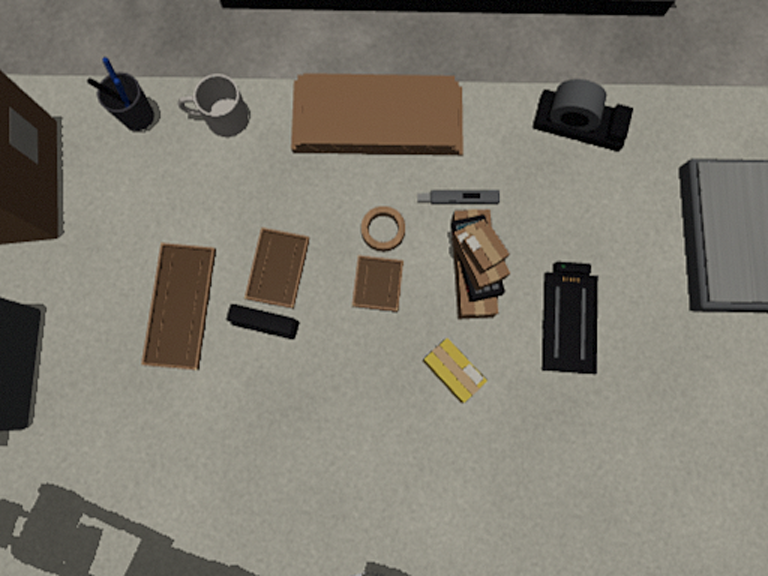

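View pics/scene0.png

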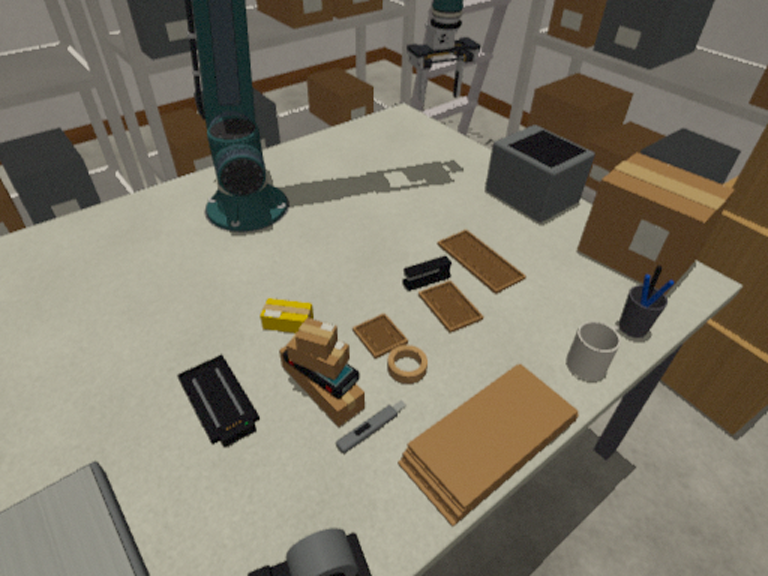

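Top view (pixels of the 1.5x picture): stack at (480,262); short tray (378,284), middle (278,268), long (180,305), black cradle (570,318) with its block at the far end; tape roll (383,228), stapler (263,320). The yellow carton at (456,370) is the decoy: it is the middle carton's shape, but yellow and not in the stack.

```bash
cat >> h.py <<'E'
def rect(xy):
    (c,(a,b),t)=cv2.minAreaRect((np.asarray(xy)*1000).astype(np.float32))
    if a<b:a,b,t=b,a,t+90
    return np.round(c,1),round(a,1),round(b,1),round((t+90)%180-90,1)
def ray(s,uv,z):
    E=np.array(s['extrinsics']);uv=np.asarray(uv,float).reshape(-1,2)
    d=np.c_[(uv[:,0]-s['cx'])/s['fx'],(uv[:,1]-s['cy'])/s['fy'],np.ones(len(uv))]@E[:3,:3]
    C=-E[:3,:3].T@E[:3,3];return (C+d*((z-C[2])/d[:,2])[:,None])[:,:2]
def region(s,m,seed,z):
    n,l=cv2.connectedComponents(m.astype(np.uint8));k=l[seed[1],seed[0]]
    c=max(cv2.findContours((l==k).astype(np.uint8),cv2.RETR_EXTERNAL,cv2.CHAIN_APPROX_NONE)[0],key=cv2.contourArea)
    return rect(ray(s,c,z))
E
python3 - <<'E'
from h import *
s=load('top');P=pts(s)
hsv=cv2.cvtColor(s['color'],cv2.COLOR_RGB2HSV)
for n,sd in(('long',(120,203)),('mid',(185,179)),('short',(252,189))):
    print(n,hsv[sd[1],sd[0]],region(s,(hsv[...,1]>75),sd,.011))
print('floor hsv',hsv[150,150],hsv[230,200])
m=(hsv[...,2]<70); print('cradle',hsv[220,380],region(s,m,(372,235),.012))
st=P[135:215,290:345].reshape(-1,3);
for n in ('top','scene'):
  Q=pts(load(n)).reshape(-1,3);c=Q[(abs(Q[:,2]-.152)<.006)]
  print(n,len(c))
for z in(.152,.116,.076,.05):
    q=st[abs(st[:,2]-z)<.006];print(z,len(q),rect(q[:,:2]),np.median(q,0).round(3))
for nm,b in(('stapler',(150,195,202,228)),('tape',(238,135,272,168)),('desk',(200,240,240,260))):
    q=P[b[1]:b[3],b[0]:b[2]].reshape(-1,3);print(nm,np.median(q,0).round(3)); q=q[q[:,2]>.012]; len(q)>5 and print(rect(q[:,:2]),q[:,2].max())
E
```

```text
long [ 14 120  81] (array([529.1, 327.6]), 206.0, 93.7, -4.4)
mid [ 13 111  85] (array([596. , 166.6]), 125.8, 84.7, -10.3)
short [ 14 117  85] (array([571.2,  -3.7]), 87.8, 76.8, -5.4)
floor hsv [ 26  23 157] [ 26  23 154]
cradle [ 0 13 19] (array([ 519.7, -325.7]), 184.5, 89.3, -3.8)
top 841
scene 2475
0.152 523 (array([ 602.8, -162.1]), 57.3, 46.2, 31.7) [ 0.601 -0.163  0.151]
0.116 399 (array([ 602.1, -161.9]), 95.4, 52.5, 24.5) [ 0.58  -0.159  0.115]
0.076 365 (array([ 605.6, -159. ]), 134.5, 62.8, 13.1) [ 0.562 -0.156  0.075]
0.05 494 (array([ 604.2, -159. ]), 177.5, 68.6, 3.3) [ 0.54  -0.157  0.049]
stapler [0.507 0.184 0.002]
(array([473.2, 101. ]), 285.8, 89.4, 60.1) 1.0571282920253604
tape [ 0.671 -0.009  0.001]
(array([533.9, -12.7]), 341.0, 73.9, 1.1) 1.0571282920253604
desk [ 0.418  0.073 -0.001]
```

```bash
cat >> h.py <<'E'
def plan(x,y,z,yaw):
    "mm, deg: turn first, then shift along the turned tool axes; measured from current pose"
    o=get_obs();p=np.array(o['tool_pos'])*1000;w=np.degrees(o['ee_rot'][2])
    c,s=np.cos(np.radians(yaw)),np.sin(np.radians(yaw));d=np.array([x,y,z])-p
    print('t',round(o['time'],2),'pos',p.round(1),'yaw',round(w,1),'turn',round((w-yaw+180)%360-180,1),'dx,dy,dz',round(c*d[0]+s*d[1],1),round(s*d[0]-c*d[1],1),round(-d[2],1),'rp',np.round(o['ee_rot'][:2],3),'F',np.round(o['wrist_force'],1),'w',round(o['width'],4))
if __name__=='__main__': plan(*map(float,sys.argv[1:]))
E
python3 -m creep '[[[0,0,-8,10],[0,0,-8,10],[0,0,-8,10],[0,0,-8,10],[0,0,-8,10],[0,0,-8,10],[0,0,0,10],[0,0,0,10]]]' 1
python3 -m creep '[[[0,0,0,10],[0,0,0,10],[0,0,0,10],[0,0,0,10],[0,0,0,10],[0,0,0,3],[0,0,0,0]]]'
python3 h.py 602 -162 240 31.7
python3 - <<'E'
from h import *
s=load('top');save(s,'crop_a.png',(280,125,350,275),5) if 0 else save(s,'crop_a.png',(225,130,415,260),4)
E
```

```text
time: 1.1
tool_pos: [0.1412, 0.5314, 0.253]
ee_rot: [-3.141, 0.001, 1.48]
wrist_force: [-0.4, 0.2, -0.5]
width: 0.0938
time: 1.98
tool_pos: [0.1412, 0.5314, 0.2529]
ee_rot: [3.141, 0.001, 0.561]
wrist_force: [-0.5, 0.3, -0.3]
width: 0.0941
t 1.98 pos [141.2 531.4 252.9] yaw 32.2 turn 0.5 dx,dy,dz 27.7 832.1 12.9 rp [3.141e+00 1.000e-03] F [-0.5  0.3 -0.3] w 0.0941
```

View pics/crop_a.png

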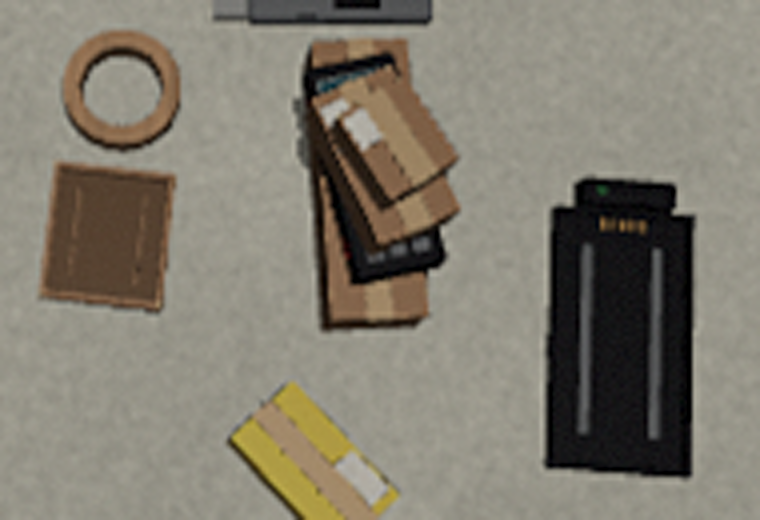

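The crop confirms it: the brown stack is at (385,180), short carton on top at about (395,135). The yellow carton (315,460) is the decoy, and the short tray is at (107,235), the cradle at (620,340).

```bash
python3 -m creep '[[[0,30,0,0],[5,55,0,0],[5,55,0,0],[5,55,0,0],[5,55,0,0],[5,55,0,0],[3,55,0,0],[0,55,0,0]]]' >/dev/null
python3 -m creep '[[[0,55,0,0],[0,55,0,0],[0,55,0,0],[0,55,0,0],[0,55,12,0.5],[0,55,0,0],[0,50,0,0],[0,30,0,0]]]' >/dev/null
python3 -m creep '[[[0,7,0,0],[0,0,0,0],[0,0,0,0]]]' >/dev/null
python3 h.py 602 -162 128 31.7
```

```text
t 4.35 pos [ 605.9 -157.6  242. ] yaw 31.7 turn 0.0 dx,dy,dz -5.7 1.7 114.0 rp [-3.142 -0.   ] F [-0.4  0.5 -0.1] w 0.094
```

```bash
python3 -m creep '[[[-6,2,20,0],[0,0,25,0],[0,0,25,0],[0,0,20,0],[0,0,15,0],[0,0,9,0],[0,0,0,0],[0,0,0,0]]]' |tail -5; python3 h.py 602 -162 128 31.7
python3 -m creep '[[[0,0,0,0],[0,0,0,0],[0,0,0,0],[0,0,0,0],[0,0,0,0],[0,0,0,0]]]' 0.42
python3 - <<'E'
from h import *
s=snap('scene');save(s,'s1.png',(150,180,310,300),5)
E
```

```text
time: 5.35
tool_pos: [0.6027, -0.1639, 0.1285]
ee_rot: [3.14, -0.001, 0.552]
wrist_force: [-0.2, 0.1, -0.1]
width: 0.0942
t 5.35 pos [ 602.7 -163.9  128.5] yaw 31.6 turn -0.1 dx,dy,dz 0.4 -2.0 0.5 rp [ 3.14e+00 -1.00e-03] F [-0.2  0.1 -0.1] w 0.0942
time: 6.1
tool_pos: [0.6022, -0.1636, 0.1274]
ee_rot: [-3.141, -0.0, 0.552]
wrist_force: [0.1, 0.4, -0.2]
width: 0.0459
```

View pics/s1.png

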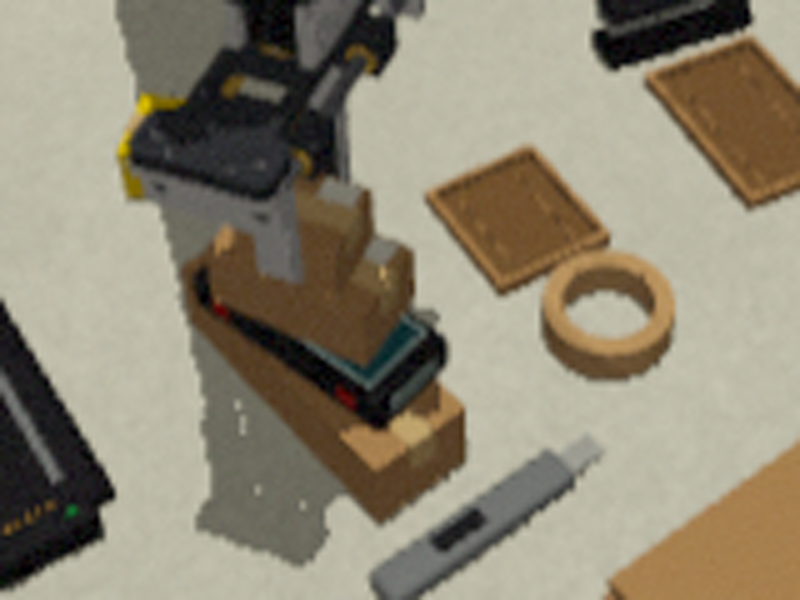

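The picture shows the fingers closed on the short carton (crop ~(290,240)), with the stack below it intact.

```bash
python3 -m creep '[[[0,0,0,0],[0,0,-5,0],[0,0,-15,0],[0,0,-20,0],[0,0,-20,0],[0,0,-20,0],[0,0,0,0]]]' 0.3 |tail -1
python3 -m creep '[[[0,0,0,7],[0,0,0,8],[0,0,0,8],[0,0,0,8],[0,0,0,6],[0,0,0,0],[0,0,0,0]]]' |tail -1
python3 h.py 571.2 -3.7 14 -5.4
```

```text
width: 0.0457
width: 0.0455
t 7.9 pos [ 602.  -163.7  207. ] yaw -5.3 turn 0.1 dx,dy,dz -45.7 -156.4 193.0 rp [-3.141e+00  1.000e-03] F [-0.1  0.4 -0.6] w 0.0455
```

```bash
python3 -m creep '[[[-5,-20,0,0],[-10,-35,0,0],[-11,-35,0,0],[-10,-35,0,0],[-8,-22,10,0],[-2,-9,30,0],[0,0,30,0],[0,0,30,0]]]' |tail -1
python3 -m creep '[[[0,0,30,0],[0,0,15,0],[0,0,0,0],[0,0,0,0]]]' |tail -1
python3 h.py 571.2 -3.7 14.4 -5.4
python3 - <<'E'
from h import *
s=snap('scene');save(s,'s2.png',(190,160,330,270),5)
s=snap('top');P=pts(s);q=P[130:215,290:350].reshape(-1,3)
for z in(.116,.076,.05):
    k=q[abs(q[:,2]-z)<.006];print(z,len(k),rect(k[:,:2]))
E
```

```text
width: 0.046
width: 0.0456
t 9.4 pos [572.1  -3.9  64.1] yaw -5.4 turn 0.0 dx,dy,dz -0.9 -0.2 49.7 rp [-3.141e+00 -3.000e-03] F [ 0.9 -0.2 -0.8] w 0.0456
0.116 916 (array([ 602.2, -161.6]), 94.9, 53.2, 23.8)
0.076 361 (array([ 605.2, -158.8]), 134.0, 63.2, 12.9)
0.05 505 (array([ 604.1, -159.1]), 177.4, 68.7, 3.1)
```

View pics/s2.png

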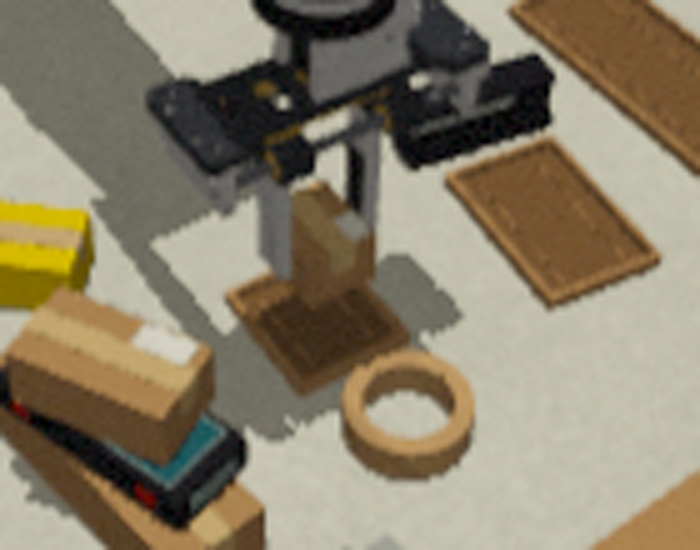

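The short carton is held level above its tray (crop ~(320,330)) and clear of the tape roll. The rest of the stack has not moved.

```bash
python3 -m creep '[[[0,0,10,0],[0,0,15,0],[0,0,12,0],[0,0,6,0],[0,0,3,0],[0,0,2,0],[0,0,0,0],[0,0,0,0]]]' |tail -3
python3 h.py 571.2 -3.7 14.4 -5.4
```

```text
ee_rot: [-3.142, -0.001, -0.094]
wrist_force: [-0.4, -0.4, -2.1]
width: 0.0459
t 10.5 pos [571.3  -4.1  14.9] yaw -5.4 turn 0.0 dx,dy,dz -0.2 -0.4 0.5 rp [-3.142e+00 -1.000e-03] F [-0.4 -0.4 -2.1] w 0.0459
```

```bash
python3 -m creep '[[[0,0,1,0],[0,0,0,0]]]' |tail -2
python3 -m creep '[[[0,0,0,0],[0,0,0,0],[0,0,-5,0],[0,0,-15,0],[0,0,-40,0],[0,0,-50,0],[0,0,-60,0],[0,0,-20,0]]]' 0.7 |tail -3
python3 h.py 602.2 -161.7 88 24.1
```

```text
wrist_force: [-1.1, 1.0, 3.1]
width: 0.0457
ee_rot: [3.142, -0.011, -0.094]
wrist_force: [-0.2, -0.0, 0.2]
width: 0.066
t 11.75 pos [573.2  -4.3 210.5] yaw -5.4 turn -29.5 dx,dy,dz -37.8 155.5 122.5 rp [ 3.142 -0.011] F [-0.2 -0.   0.2] w 0.066
```

```bash
python3 -m creep '[[[0,0,0,-6],[0,0,0,-9],[0,0,0,-9],[0,0,0,-5.5],[-5,20,0,0],[-9,36,0,0],[-9,36,0,0],[-9,36,0,0]]]' 1 |tail -1
python3 -m creep '[[[-6,20,0,0],[0,8,10,0],[0,0,20,0],[0,0,20,0],[0,0,10,0],[0,0,0,0],[0,0,0,0]]]' |tail -1
python3 h.py 602.2 -161.7 87 24.1
python3 - <<'E'
from h import *
for n,z in(('top',.039),('scene',.039)):
    P=pts(snap(n)).reshape(-1,3);q=P[(abs(P[:,2]-z)<.007)&(abs(P[:,0]-.571)<.05)&(abs(P[:,1]+.004)<.05)];print(n,len(q),len(q) and (rect(q[:,:2]),np.median(q[:,2])))
E
```

```text
width: 0.0942
width: 0.094
t 13.62 pos [ 600.6 -161.8  144.4] yaw 24.1 turn 0.0 dx,dy,dz 1.5 0.5 57.4 rp [ 3.141e+00 -1.000e-03] F [ 0.4 -0.2 -0.5] w 0.094
top 419 ((array([572.6,  -4. ]), 56.9, 45.8, -5.0), np.float64(0.038470580711128306))
scene 247 ((array([572.3,  -4.9]), 57.2, 47.7, -5.9), np.float64(0.03826946368055271))
```

Short carton: centred to about 1 mm, its top at 38.5 mm (39 expected). Next, the middle carton.

```bash
python3 -m creep '[[[1.5,0.5,15,0],[0,0,18,0],[0,0,15,0],[0,0,9,0],[0,0,0,0],[0,0,0,0]]]' |tail -1
python3 h.py 602.2 -161.7 87 24.1
python3 -m creep '[[[0,0,0,0],[0,0,0,0],[0,0,0,0],[0,0,0,0],[0,0,0,0],[0,0,0,0]]]' 0.4 |tail -1
python3 h.py 602.2 -161.7 87 24.1
python3 -m creep '[[[0,0,0,0],[0,0,-5,0],[0,0,-15,0],[0,0,-20,0],[0,0,-20,0],[0,0,-20,0],[0,0,-20,0],[0,0,-20,0]]]' 0.3 |tail -1
python3 -m creep '[[[0,0,0,7],[0,0,0,9],[0,0,0,9],[0,0,0,6.4],[0,0,0,3],[0,0,0,0],[0,0,0,0]]]' |tail -1
python3 h.py 596 166.6 14 -10.3
```

```text
width: 0.0941
t 14.47 pos [ 602.1 -162.    87.1] yaw 24.1 turn 0.0 dx,dy,dz 0.2 -0.2 0.1 rp [ 3.141e+00 -1.000e-03] F [-0.1 -0.  -0.1] w 0.0941
width: 0.0518
t 15.22 pos [ 601.7 -161.7   86.5] yaw 24.1 turn 0.0 dx,dy,dz 0.5 0.2 -0.5 rp [-3.141 -0.   ] F [-0.3  0.5  0.6] w 0.0518
width: 0.0516
width: 0.0521
t 17.1 pos [ 601.8 -161.9  207. ] yaw -10.2 turn 0.1 dx,dy,dz -64.4 -322.2 193.0 rp [ 3.142e+00 -1.000e-03] F [-0.1  0.2 -2.9] w 0.0521
```

```bash
python3 -m creep '[[[-3,-20,0,0],[-8,-40,0,0],[-9,-45,0,0],[-9,-45,0,0],[-9,-45,0,0],[-9,-45,0,0],[-9,-40,0,0],[-6,-27,0,0]]]' |tail -1
python3 -m creep '[[[-2,-15,10,0],[0,0,30,0],[0,0,35,0],[0,0,35,0],[0,0,20,0],[0,0,5,0],[0,0,0,0],[0,0,0,0]]]' |tail -1
python3 h.py 596 166.6 13.5 -10.3
python3 - <<'E'
from h import *
s=snap('scene');save(s,'s3.png',(230,130,370,240),5)
s=snap('top');P=pts(s);q=P[130:215,290:350].reshape(-1,3)
for z in(.076,.05):
    k=q[abs(q[:,2]-z)<.006];print(z,len(k),rect(k[:,:2]))
E
```

```text
width: 0.0517
width: 0.052
t 19.1 pos [597.1 166.5  73. ] yaw -10.3 turn 0.0 dx,dy,dz -1.1 0.1 59.5 rp [-3.141e+00 -3.000e-03] F [ 0.2  0.4 -2. ] w 0.052
0.076 1265 (array([ 606.2, -162.4]), 134.1, 56.9, 13.3)
0.05 516 (array([ 603.7, -160.9]), 176.6, 68.7, 5.2)
```

View pics/s3.png

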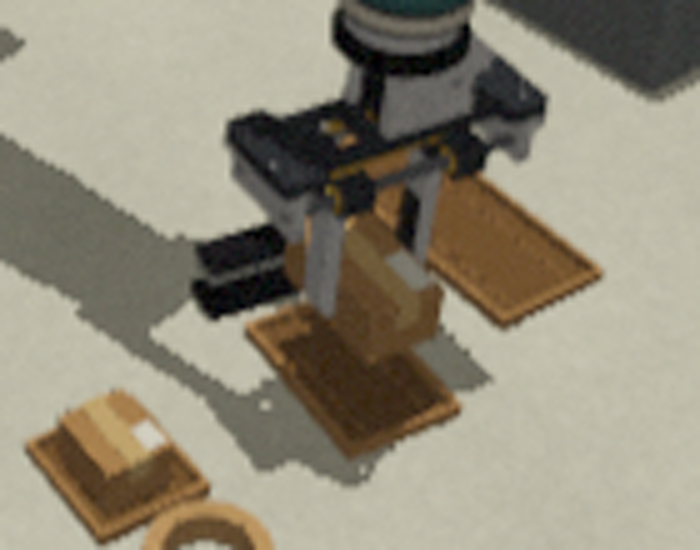

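The middle carton is level above its tray (crop ~(360,300)) and clear of the stapler. The short carton lies flat in its own tray (110,430).

```bash
python3 -m creep '[[[-1,0,12,0],[0,0,18,0],[0,0,15,0],[0,0,8,0],[0,0,3,0],[0,0,2,0],[0,0,1,0],[0,0,0,0]]]' |tail -3
python3 -m creep '[[[0,0,0.5,0],[0,0,0,0]]]' |tail -2
python3 h.py 596 166.6 13.5 -10.3
```

```text
ee_rot: [-3.141, -0.001, -0.179]
wrist_force: [-0.2, 0.1, 0.7]
width: 0.0516
wrist_force: [-2.8, -1.2, 4.5]
width: 0.0521
t 20.45 pos [595.7 166.6  13.5] yaw -10.3 turn 0.0 dx,dy,dz 0.3 -0.0 -0.0 rp [-3.141e+00 -1.000e-03] F [-2.8 -1.2  4.5] w 0.0521
```

```bash
python3 -m creep '[[[0,0,0,0],[0,0,0,0],[0,0,-5,0],[0,0,-15,0],[0,0,-35,0],[0,0,-40,0],[0,0,-40,0],[0,0,-15,0]]]' 0.75 |tail -3
python3 -m creep '[[[0,0,0,-6],[0,0,0,-9],[0,0,0,-6],[0,0,0,-2.6],[0,0,0,0],[0,0,0,0]]]' 1 |tail -1
python3 h.py 606.2 -162.4 58 13.3
python3 - <<'E'
from h import *
for n,z in(('top',.043),('scene',.043)):
    P=pts(snap(n)).reshape(-1,3);q=P[(abs(P[:,2]-z)<.007)&(abs(P[:,0]-.596)<.06)&(abs(P[:,1]-.167)<.055)];print(n,len(q),len(q) and (rect(q[:,:2]),np.median(q[:,2])))
E
```

```text
ee_rot: [-3.139, -0.007, -0.179]
wrist_force: [0.9, -0.3, 1.2]
width: 0.0704
width: 0.094
t 22.2 pos [595.  166.5 161.5] yaw 13.3 turn -0.0 dx,dy,dz -64.7 322.7 103.5 rp [-3.141e+00  1.000e-03] F [0.3 0.3 0.1] w 0.094
top 248 ((array([591.6, 158.5]), 98.6, 48.5, -21.4), np.float64(0.04186729821142092))
scene 385 ((array([596.2, 165.9]), 95.7, 54.0, -9.0), np.float64(0.04222102708404891))
```

```bash
python3 -m creep '[[[-3,20,0,0],[-8,40,0,0],[-9,45,0,0],[-9,45,0,0],[-9,45,0,0],[-9,45,0,0],[-9,40,0,0],[-6,27,0,0]]]' |tail -1
python3 -m creep '[[[-3,15,10,0],[0,0,20,0],[0,0,20,0],[0,0,10,0],[0,0,0,0],[0,0,0,0]]]' |tail -1
python3 h.py 606.2 -162.4 57.5 13.3
```

```text
width: 0.094
width: 0.094
t 24.05 pos [ 606.6 -161.8  102.9] yaw 13.3 turn 0.0 dx,dy,dz -0.6 0.5 45.4 rp [ 3.141e+00 -1.000e-03] F [-0.1 -0.2  0.2] w 0.094
```

```bash
python3 -m creep '[[[-0.6,0.5,12,0],[0,0,15,0],[0,0,12,0],[0,0,6.5,0],[0,0,0,0],[0,0,0,0]]]' |tail -1
python3 h.py 606.2 -162.4 57.5 13.3
python3 -m creep '[[[0,0,0,0],[0,0,0,0],[0,0,0,0],[0,0,0,0],[0,0,0,0],[0,0,0,0]]]' 0.4 |tail -1
python3 h.py 606.2 -162.4 57.5 13.3
python3 -m creep '[[[0,0,0,0],[0,0,-2,0],[0,0,-4,0],[0,0,-6,0],[0,0,-10,0],[0,0,-8,0],[0,0,0,0],[0,0,0,0]]]' 0.3 |tail -2
python3 - <<'E'
from h import *
s=snap('scene');save(s,'s4.png',(150,190,290,300),5)
E
```

```text
width: 0.0939
t 24.8 pos [ 606.  -162.5   56.9] yaw 13.3 turn 0.0 dx,dy,dz 0.2 -0.1 -0.6 rp [ 3.141e+00 -1.000e-03] F [ 0.3 -0.  -0.7] w 0.0939
width: 0.0555
t 25.55 pos [ 605.7 -162.3   56.5] yaw 13.3 turn 0.0 dx,dy,dz 0.5 0.2 -1.0 rp [-3.141 -0.   ] F [0.4 0.1 1.4] w 0.0555
wrist_force: [0.4, -0.3, -2.6]
width: 0.0558
```

View pics/s4.png

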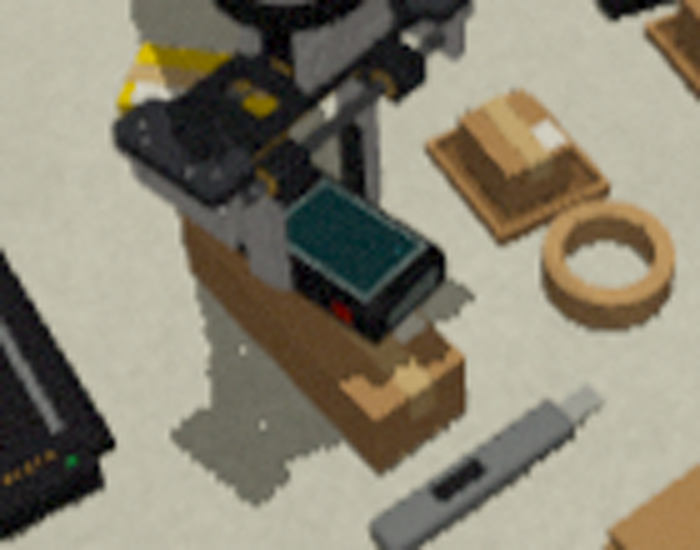

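The terminal is lifted level, screen up (crop ~(360,245)), and the long carton has not moved.

```bash
python3 -m creep '[[[0,0,-8,0],[0,0,-10,4],[0,0,-10,6],[0,0,0,5],[0,0,0,2.1],[0,0,0,0],[0,0,0,0]]]' |tail -1
python3 h.py 510.5 -325.1 14 -3.8
```

```text
width: 0.0557
t 27.48 pos [ 605.5 -162.3  114.2] yaw -3.7 turn 0.1 dx,dy,dz -84.0 168.7 100.2 rp [-3.141  0.   ] F [-0.4 -0.5 -2.5] w 0.0557
```

```bash
python3 -m creep '[[[-5,10,0,0],[-12,24,0,0],[-15,30,0,0],[-15,30,0,0],[-15,30,0,0],[-12,25,0,0],[-8,14,0,0],[-2,6,0,0]]]' |tail -1
python3 -m creep '[[[0,0,10,0],[0,0,20,0],[0,0,20,0],[0,0,15,0],[0,0,5,0],[0,0,0,0],[0,0,0,0]]]' |tail -1
python3 h.py 510.5 -325.1 14 -3.8
python3 - <<'E'
from h import *
s=snap('scene');save(s,'s5.png',(90,200,230,310),5)
s=snap('top');P=pts(s);q=P[130:215,290:350].reshape(-1,3);k=q[abs(q[:,2]-.05)<.006];print(len(k),rect(k[:,:2]))
for n in('top','scene'):
    Q=pts(load(n)).reshape(-1,3);k=Q[(abs(Q[:,0]-.51)<.1)&(abs(Q[:,1]+.325)<.05)&(abs(Q[:,2]-.058)<.012)];print(n,len(k),rect(k[:,:2]),np.median(k,0))
    k=Q[(abs(Q[:,0]-.51)<.12)&(abs(Q[:,1]+.325)<.07)&(abs(Q[:,2]-.012)<.006)];print(n,len(k),rect(k[:,:2]))
E
```

```text
width: 0.0556
width: 0.0559
t 29.35 pos [ 511.3 -325.8   45.5] yaw -3.8 turn 0.0 dx,dy,dz -0.9 -0.7 31.5 rp [ 3.141e+00 -2.000e-03] F [ 0.  -0.2 -1.8] w 0.0559
1722 (array([ 604.4, -163.2]), 177.0, 60.8, 3.4)
top 89 (array([ 524.7, -326.4]), 108.0, 55.6, -5.5) [ 0.57154165 -0.31455705  0.06374811]
top 182 (array([ 550.2, -301.7]), 205.5, 69.2, -28.6)
scene 969 (array([ 514.6, -324.4]), 136.9, 77.2, -15.9) [ 0.5277668  -0.32687084  0.06451826]
scene 421 (array([ 519. , -326.5]), 186.6, 87.9, -3.6)
```

View pics/s5.png

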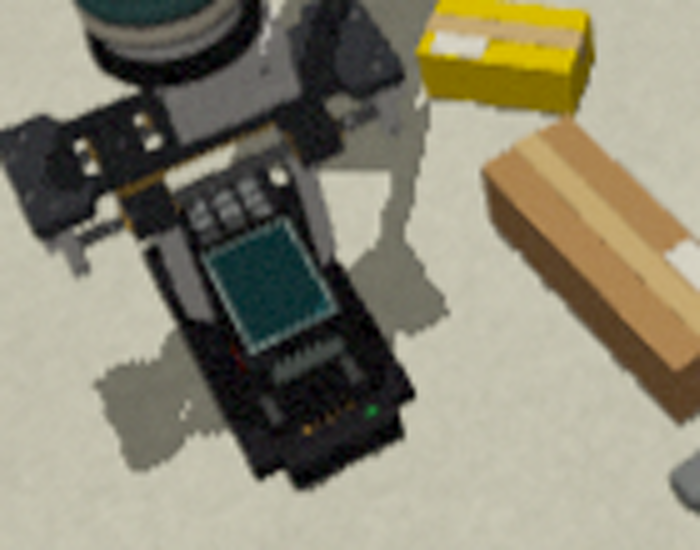

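The terminal is over the cradle and aligned with it (crop ~(280,300)), its end clear of the block at (340,445).

```bash
python3 -m creep '[[[-1.5,-0.5,8,0],[0,0,10,0],[0,0,7,0],[0,0,4,0],[0,0,1.5,0],[0,0,0,0],[0,0,0,0]]]' |tail -2
python3 h.py 509.8 -325.3 13 -3.8
python3 -m creep '[[[0,0,0.8,0],[0,0,0,0],[0,0,0,0]]]' |tail -2
python3 h.py 509.8 -325.3 13 -3.8
```

```text
wrist_force: [1.0, 0.1, -1.6]
width: 0.0554
t 30.32 pos [ 509.5 -325.    14.4] yaw -3.8 turn 0.0 dx,dy,dz 0.3 0.2 1.4 rp [ 3.141e+00 -1.000e-03] F [ 1.   0.1 -1.6] w 0.0554
wrist_force: [0.4, 0.1, -1.7]
width: 0.0557
t 30.7 pos [ 509.3 -324.8   13.2] yaw -3.8 turn 0.0 dx,dy,dz 0.6 0.4 0.2 rp [-3.142 -0.   ] F [ 0.4  0.1 -1.7] w 0.0557
```

```bash
python3 -m creep '[[[0,0,0,0],[0,0,0,0],[0,0,-4,0],[0,0,-12,0],[0,0,-30,0],[0,0,-40,0],[0,0,-30,0],[0,0,0,0]]]' 0.68 |tail -3
python3 -m creep '[[[0,0,0,-3],[0,0,0,-4.2],[5,-15,0,0],[12,-30,0,0],[16,-32,0,0],[16,-32,0,0],[16,-25,0,0],[16,-14,0,0]]]' 1 |tail -1
python3 -m creep '[[[3,-2,0,0],[0,0,0,0],[0,0,0,0]]]' |tail -1
python3 h.py 604.4 -163.2 16 3.4
python3 - <<'E'
from h import *
for n in('top','scene'):
    Q=pts(snap(n)).reshape(-1,3);k=Q[(abs(Q[:,0]-.51)<.1)&(abs(Q[:,1]+.325)<.05)&(abs(Q[:,2]-.032)<.006)];print(n,len(k),rect(k[:,:2]),np.median(k,0))
E
```

```text
ee_rot: [3.137, -0.007, -0.066]
wrist_force: [-1.1, 0.1, 0.8]
width: 0.0642
width: 0.0941
width: 0.0938
t 33.08 pos [ 583.7 -171.1  129. ] yaw 3.3 turn -0.1 dx,dy,dz 21.1 -6.6 113.0 rp [3.141 0.   ] F [-0.3 -0.7 -0.2] w 0.0938
top 494 (array([ 507.9, -331.4]), 130.9, 42.4, -5.1) [ 0.48124968 -0.33668379  0.0314484 ]
scene 905 (array([ 509.4, -324.5]), 135.1, 55.8, -3.8) [ 0.51594511 -0.32579404  0.03173691]
```

The terminal lies flat in the cradle: top at 31.7 mm (32 expected), within 1 mm of centre. Now the long carton.

```bash
python3 -m creep '[[[12,-4,0,0],[9,-2.6,15,0],[0,0,25,0],[0,0,25,0],[0,0,23,0],[0,0,15,0],[0,0,8,0],[0,0,2,0]]]' |tail -1
python3 -m creep '[[[0,0,0,0],[0,0,0,0]]]' |tail -1
python3 h.py 604.4 -163.2 16 3.4
python3 -m creep '[[[0,0,0,0],[0,0,0,0],[0,0,0,0],[0,0,0,0],[0,0,0,0],[0,0,0,0]]]' 0.45 |tail -1
python3 h.py 604.4 -163.2 16 3.4
python3 -m creep '[[[0,0,0,0],[0,0,-4,0],[0,0,-15,0],[0,0,-25,0],[0,0,-25,0],[0,0,-25,0],[0,0,-10,0],[0,0,0,0]]]' 0.3 |tail -2
python3 -m creep '[[[0,0,0,3],[0,0,0,4.8],[0,0,0,0],[0,0,0,0]]]' |tail -1
python3 h.py 529.1 327.6 18 -4.4
```

```text
width: 0.0939
width: 0.0937
t 34.42 pos [ 605.4 -162.5   17.3] yaw 3.4 turn 0.0 dx,dy,dz -1.0 0.6 1.3 rp [ 3.141e+00 -2.000e-03] F [ 0.2  0.2 -0.6] w 0.0937
width: 0.06
t 35.17 pos [ 604.7 -162.5   16.2] yaw 3.4 turn 0.0 dx,dy,dz -0.4 0.7 0.2 rp [ 3.141 -0.   ] F [-0.6 -0.3 -1. ] w 0.06
wrist_force: [0.3, 0.5, -2.6]
width: 0.0602
width: 0.0598
t 36.67 pos [ 604.2 -162.1  119.1] yaw -4.3 turn 0.1 dx,dy,dz -112.4 -482.5 101.1 rp [-3.141e+00  2.000e-03] F [ 1.1 -0.3 -3. ] w 0.0598
```

```bash
python3 -m creep '[[[-4,-18,0,0],[-8,-36,0,0],[-10,-44,0,0],[-10,-44,0,0],[-10,-44,0,0],[-10,-44,0,0],[-10,-44,0,0],[-10,-44,0,0]]]' |tail -1
python3 -m creep '[[[-10,-44,0,0],[-10,-44,0,0],[-9,-38,0,0],[-7,-26,0,0],[-4,-12,10,0],[0,0,20,0],[0,0,10,0],[0,0,0,0]]]' |tail -1
python3 -m creep '[[[0,0,0,0]]]' |tail -1
python3 h.py 529.1 327.6 19.2 -4.4
python3 - <<'E'
from h import *
s=snap('scene');save(s,'s6.png',(240,90,380,200),5)
Q=pts(s).reshape(-1,3)
k=Q[(abs(Q[:,0]-.529)<.14)&(abs(Q[:,1]-.327)<.08)&(abs(Q[:,2]-.009)<.003)];print(len(k),rect(k[:,:2]))
E
```

```text
width: 0.0601
width: 0.0597
width: 0.0598
t 38.8 pos [530.4 326.6  80.9] yaw -4.4 turn -0.0 dx,dy,dz -1.4 -0.8 61.7 rp [-3.141e+00 -1.000e-03] F [ 0.1 -0.3 -2.9] w 0.0598
168 (array([529.9, 329.4]), 211.0, 96.0, -4.2)
```

View pics/s6.png

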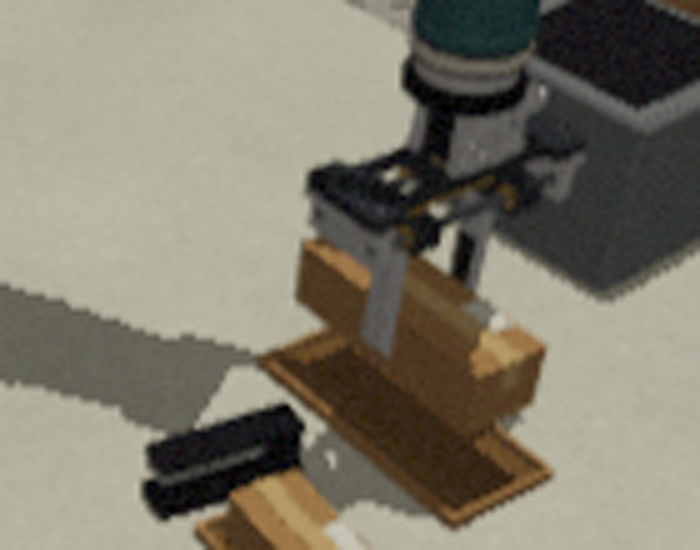

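The long carton is level above its tray (crop ~(420,340)). The stapler at (225,455) is clear, and the bin on the right is beyond the gripper body.

```bash
python3 -m creep '[[[-1,-1.5,12,0],[0,0,18,0],[0,0,15,0],[0,0,8,0],[0,0,4,0],[0,0,2,0],[0,0,1.5,0],[0,0,0,0]]]' |tail -2
python3 -m creep '[[[0,0,0.6,0],[0,0,0,0]]]' |tail -2
python3 h.py 529.1 327.6 19.2 -4.4
```

```text
wrist_force: [-0.2, -0.5, -3.2]
width: 0.0598
wrist_force: [0.1, 1.2, -3.0]
width: 0.06
t 40.1 pos [529.  328.5  19.2] yaw -4.4 turn 0.0 dx,dy,dz 0.1 0.9 0.0 rp [-3.141 -0.   ] F [ 0.1  1.2 -3. ] w 0.06
```

```bash
python3 -m creep '[[[0,0,0.6,0],[0,0,0,0]]]' |tail -2
python3 -m creep '[[[0,0,0,0],[0,0,0,0],[0,0,-5,0],[0,0,-15,0],[0,0,-40,0],[0,0,-50,0],[0,0,-60,0],[0,0,-20,0]]]' 0.8 |tail -3
python3 -m creep '[[[-40,-0,-20,0],[-50,0,0,0],[-50,0,0,0],[0,0,0,0],[0,0,0,0]]]'
python3 - <<'E'
from h import *
for n in('scene','top'):
    s=snap(n);save(s,n+'9.png',k=1.5);Q=pts(s).reshape(-1,3)
    for m,x,y,z in(('short',.5712,-.0037,.039),('mid',.596,.1666,.043),('term',.51,-.325,.032),('long',.529,.328,.053)):
        k=Q[(abs(Q[:,0]-x)<.1)&(abs(Q[:,1]-y)<.055)&(abs(Q[:,2]-z)<.006)]
        print(n,m,len(k),len(k)>9 and (rect(k[:,:2]),np.median(k[:,2]).round(4)))
E
```

```text
wrist_force: [-1.2, -0.4, 1.8]
width: 0.0598
ee_rot: [-3.136, -0.01, -0.077]
wrist_force: [-0.4, 0.3, -0.3]
width: 0.0751
time: 41.98
tool_pos: [0.39, 0.3393, 0.2297]
ee_rot: [-3.14, -0.002, -0.076]
wrist_force: [1.0, -0.6, 0.1]
width: 0.0755
scene short 241 ((array([572. ,  -4.3]), 58.0, 47.0, -4.9), np.float64(0.0383))
scene mid 523 ((array([571.1, 175. ]), 150.0, 91.3, 0.2), np.float64(0.0428))
scene term 899 ((array([ 508.6, -324.4]), 135.9, 56.1, -3.7), np.float64(0.0317))
scene long 609 ((array([527.4, 327.7]), 179.6, 64.1, -4.1), np.float64(0.052))
top short 419 ((array([572.7,  -3.9]), 57.7, 45.8, -5.1), np.float64(0.0383))
top mid 1117 ((array([570.9, 176.2]), 149.3, 92.0, 0.7), np.float64(0.0429))
top term 1227 ((array([ 522.6, -325.5]), 159.6, 57.1, -3.8), np.float64(0.0314))
top long 1817 ((array([529.1, 328. ]), 177.3, 61.9, -4.0), np.float64(0.0518))
```

View pics/scene9.png

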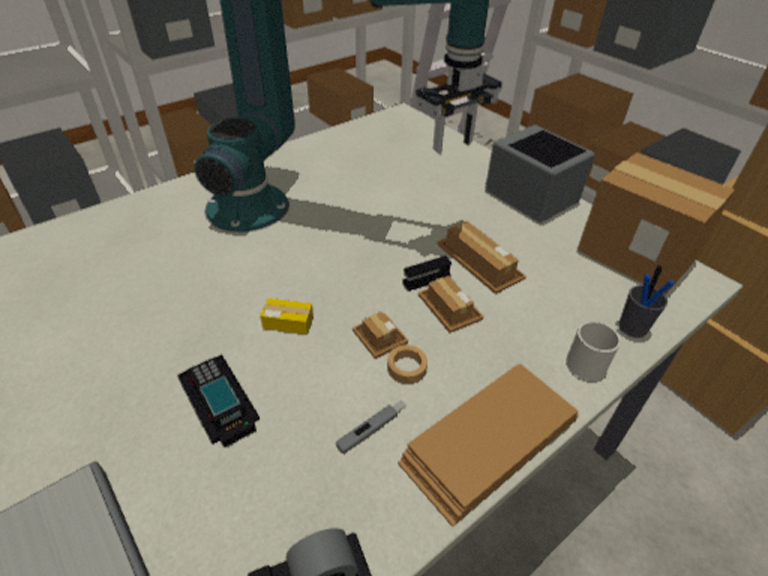

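The short carton (380,332), middle carton (450,300), long carton (482,255) and terminal (218,400) each lie flat in their places. The stapler (427,273) and tape roll (407,364) are where they were, and the arm is clear. I'm handing the job in.

```bash
python3 -c "
from bench import ticket;print(ticket.close_job())"
```

```text
the job is handed in; nothing more can be done
None
```

I took the stack apart from the top down: short carton, middle carton, terminal, then long carton. Each one was in its place before I lifted the next, and I handed the job in at about 42 s.

- **Placing:** the last camera checks put the short carton, long carton and terminal within about 2 mm of their places' centres. All four tops were within about 1 mm of the expected height.
- **Terminal:** I released it a fraction of a millimetre above the cradle floor, so the fingertips stayed above the rim. It lies flat, screen up.
- **Bystanders:** the stapler and the tape roll look unmoved in the last picture; I did not measure them.
- **Checks that disagreed:** the final boxes around the middle carton in both views, and around the terminal in the top view, were too big because they took in the stapler and the cradle's end block. For those I rely on the scene-view checks after each release. The middle carton was about 1 mm off there, the terminal also about 1 mm, and the last picture shows both flat in place.

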